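# Change the bean plaque on the coffee stand

## Task

The grinder has been refilled with other beans, so change the plaque on the sloping wooden stand: unhook the blue plaque from the brass screw and set it down, without dropping it, flat on the middle of the cork mat with its grip up. Then hang the red plaque on the screw instead, by passing the keyhole over the screw head and pulling it down the slope until it is fully home and lies flat on the stand. Leave the milk pitcher, the cup and the two tins alone.

Things in the scene. Friction and masses are not known exactly. Their poses are not given: they have to be found in the camera images.
- stand: fixed walnut stand, 170 x 150 mm foot, about 150 mm high at the back; origin: middle of its underside, z up, low front edge to -x (towards the robot). Its sloping face, 200 mm up the slope x 150 mm across, leans 35 degrees from horizontal. The blue plaque hangs here at the start, slot home, flat on the face, its x up the slope; it comes free pushed 28 mm up the slope, then drawn straight out over 10 mm
- screw (a point): foot of the brass screw, in the face of the stand, on its middle line, 55 mm below its upper edge. Axes: x up the slope, y across, z out of the face along the screw. Shank 8 mm diameter, free for 10 mm from the face, then a flat head 20 mm diameter, 4 mm thick
- blue_grip (a point): centre of the wooden bar grip of the blue plaque, 21 mm above the front face, 27 mm above the underside. Plaque: rigid plate 140 (x) x 100 (y) x 6 mm, 0.22 kg; x points along it to the keyhole end, z out of the front. Grip: 48 mm along x, 18 mm thick (y), 42 mm tall, centred 26 mm to -x of the plate's middle. Hangs on the stand at the start
- blue_slot (a point): slot end of the blue plaque's through keyhole, in its underside: the shank stands here when fully home. 76 mm to +x of the grip point, 27 mm below it; plaque's axes. The keyhole is an eight-sided hole 30 mm across flats, its middle 48 mm to +x of the grip point (28 mm short of here), and a slot 13 mm wide from there to here
- red_grip (a point): centre of the wooden bar grip of the red plaque, 21 mm above the front face, 27 mm above the underside. Plaque: rigid plate 140 (x) x 100 (y) x 6 mm, 0.22 kg; x points along it to the keyhole end, z out of the front. Grip: 48 mm along x, 18 mm thick (y), 42 mm tall, centred 26 mm to -x of the plate's middle. Starts flat on the counter, grip up, beside the stand
- red_slot (a point): slot end of the red plaque's through keyhole, in its underside: the shank stands here when fully home. 76 mm to +x of the grip point, 27 mm below it; plaque's axes. The keyhole is an eight-sided hole 30 mm across flats, its middle 48 mm to +x of the grip point (28 mm short of here), and a slot 13 mm wide from there to here
- mat_top (a point): middle of the top of the square cork mat, 190 x 190 x 4 mm, fixed flat on the counter on the other side of the stand; x and y along its sides, z up
- pitcher_mid (a point): middle of the steel milk pitcher, 72 mm diameter, 90 mm tall, with a handle, in front of the stand; bystander, to be left standing where it is
- cup_mid (a point): middle of the yellow cup, 72 mm diameter, 68 mm tall, with a handle, in front of the stand; bystander, to be left standing where it is
- tin_blue_mid (a point): middle of the blue coffee tin, 76 mm diameter, 105 mm tall, at the far side; bystander, to be left standing where it is
- tin_red_mid (a point): middle of the red coffee tin, 76 mm diameter, 105 mm tall, at the far side; bystander, to be left standing where it is
Mind the look-alikes: they are no part of the job. Leave any green look-alike of the part that bears blue_grip alone.

How it is judged:
By the outcome, as a careful person would: the job done as asked, in the order asked, and still so for the second after the job is handed in, with the robot touching nothing.
It also fails if it takes over 61 s, if anything falls off the work surface, if the arm or the gripper's body presses on something with over 40 N, if the wrist force passes 120 N, or if a joint passes its speed limit or range.

## Robot

A 6-joint arm with a two-finger parallel gripper is mounted at the origin on the work surface. World frame = base frame: x ahead of the robot, y to its left, z up, the work surface at z = 0. Lengths are in m, angles in degrees, forces in N, time in s.
With the tool pointing down it reaches from about 0.25 to 0.775 m from the base axis. Payload 4 kg.
Tool frame: the origin (TCP) lies midway between the tips of the shut fingers; the grasp point (between the pads) lies 19 mm behind it; z points along the fingers, y is the direction in which the jaws open and shut (so a half turn about z gives the same grasp; the last joint's range is limited). The gripper opens to 94 mm and grips with 3 to 60 N. Pads are 16 mm wide; open, the fingers measure 119 mm over their backs; the gripper's body (75 mm by 177 mm) begins 78 mm behind the grasp point.
Start: joints at [61.816, 4.996, 78.535, -0, 96.463, -5.907], TCP at [0.209, 0.509, 0.206] pointing down, gripper open.
Joint ranges: [-177.83, 177.83], [-43.37, 116.18], [15.69, 146.23], [-61.86, 241.86], [9.47, 152.12], [-147.06, 147.06]. Speed limits (degrees/s): [159.86, 159.86, 180, 180, 180, 180].

## Interface

Orientations are given as [roll, pitch, yaw] about the fixed x, y, z axes, in that order (R = Rz(yaw) Ry(pitch) Rx(roll)).
In Python, from workcell import get_state, grab_frame, close_job gives the robot as it stands.
- The arm moves only by the tool arm_command, never from a script. Its argument "steps" is a list of rows, each a list of 7 numbers: the turn, a rotation vector about the world's x, y, z normalised to -1 to 1, where 1 is pi rad, then the shift along the world's x, y, z normalised to -1 to 1, where 1 is 200 mm, then the closure, from -1 (fully open) to 1 (shut), so that 0 is half open. In form: [[wx, wy, wz, dx, dy, dz, hand], ...]. A call has 1 to 8 rows; each row is the pose to reach, as a shift and turn from the pose commanded when the call began, turning the shorter way round; what a row does not reach only later rows make up. A row lasts 1/12 s, in which the tool goes at most 41.7 mm and 7.16 degrees, less where a joint would pass 70% of its speed; a pose out of reach is approached as far as the arm can. A call with a number of a shift or a turn outside -1 to 1 is refused whole. A call with a gripper value outside its range is refused whole. The fingers move at their own pace and stop on an object; "squeeze" is the grip in N (left out, the last holds). Time passes only in rows, so rows that repeat a pose let the fingers close. It gives the time, the measured TCP pose, the force and the opening at its end, in the units of the state.
- get_state(): the state, without advancing time (a new reading comes with each control period).
- grab_frame(name): name is "side" or "top" or "wrist"; returns a dict with "frame" (480x640x3 uint8, blue, green, red), "vfov" (degrees; the focal length in pixels is half the picture's height over the tangent of half this angle, whatever the lens; pixels are square), "cx", "cy" (the principal point, pixels), "R" (3x3) and "t" (3): a world point X has camera coordinates R X + t. Camera axes: x right, y down, z forward; pixel columns grow to the right and rows downward; lengths in m; the calibration is good to about 2 mm. A picture is of the moment at which its call begins. There is no depth.
- close_job(): hands the job in, once; it reports no verdict.
The state is a dict: "clock": time; "joints": joint angles; "qvel": joint speeds; "effort": joint torques, N m; "tool_pos": TCP position; "eef_rot": TCP orientation; "ft_force": force on the tool from outside, world axes, zero at the start; "moment": the same for the moment, N m; "finger_gap": finger opening in m.
Only numpy, scipy, OpenCV 4.12 (cv2) and the standard library are available. Lean on these libraries where they do the work, as an engineer would, in place of code of your own. Each camera call takes 0.05 s, during which the arm holds its last target. There are 200 camera calls.

## Working session

There is one attempt and no reset: what is moved stays moved. The work goes in short steps, Python scripts to look and compute and a tool call to move; the robot and the scene stay as the last step left them, time stands still between calls to the robot, and variables do not carry over. Pictures are saved under pics/ and viewed, about 8 in all and at most 12, crops included, and the job is handed in when it is done.

Besides the shell and the picture viewer there is one more tool, called after "Emit:" by a JSON object that holds its "fn" and its "kwargs". arm_command: Moves the arm, as the interface text tells. Its arguments: {"type":"object","properties":{"steps":{"type":"array"},"squeeze":{"type":"number"}},"required":["steps"]}

```bash
mkdir -p pics; ls; cat > h.py <<'E'
import numpy as np, cv2
from workcell import get_state, grab_frame, close_job
def cam(n):
    f=grab_frame(n); im=np.array(f["frame"]); f["f"]=im.shape[0]/2/np.tan(np.radians(f["vfov"])/2)
    f["R"]=np.array(f["R"]);f["t"]=np.array(f["t"]); return im,f
def ray(f,u,v):
    d=f["R"].T@np.array([(u-f["cx"])/f["f"],(v-f["cy"])/f["f"],1]); return -f["R"].T@f["t"],d/np.linalg.norm(d)
def onz(f,u,v,z):
    o,d=ray(f,u,v); return o+d*(z-o[2])/d[2]
def proj(f,X):
    c=f["R"]@np.array(X)+f["t"]; return c[:2]/c[2]*f["f"]+[f["cx"],f["cy"]]
def tri(*rs):
    A=0;b=0
    for o,d in rs:
        P=np.eye(3)-np.outer(d,d);A=A+P;b=b+P@o
    return np.linalg.solve(A,b)
E
python3 - <<'E'
from h import *
print(get_state())
for n in("top","side"):
    im,f=cam(n); cv2.imwrite(f"pics/{n}0.png",im); print(n,f["R"].round(3),f["t"],f["f"],f["cx"],f["cy"])
E
```

```text
pics
{'clock': 0.0, 'joints': array([ 6.18170363e+01,  5.03981766e+00,  7.86248398e+01,  1.41076994e-04,
        9.64621869e+01, -5.90808127e+00]), 'qvel': array([ 0.02625985,  0.00117684,  0.02655458,  0.03728145, -0.01766192,
        0.04737015]), 'effort': array([ 1.17098803e-04, -3.40183282e+01, -3.02428794e+01,  7.17988866e-02,
        3.31077143e-02, -1.78168771e-04]), 'tool_pos': array([0.20822816, 0.50846507, 0.20429658]), 'eef_rot': array([-1.79873844e+02, -1.31959162e-02,  1.57725119e+02]), 'ft_force': array([0.27061435, 0.47496091, 0.81677986]), 'moment': array([-0.06038468,  0.01553675,  0.04865453]), 'finger_gap': 0.09411189505145744}
top [[ 0.002 -1.    -0.005]
 [-0.981 -0.001 -0.192]
 [ 0.192  0.005 -0.981]] [0.03714312 0.58091528 1.30647411] 536.898268219571 317.79177247903414 224.43704938555734
side [[ 0.999 -0.049 -0.007]
 [-0.036 -0.629 -0.777]
 [ 0.033  0.776 -0.63 ]] [-0.5464408   0.11928995  1.28308935] 590.5817612630345 314.20561737763995 238.10357045719238
```

View pics/top0.png

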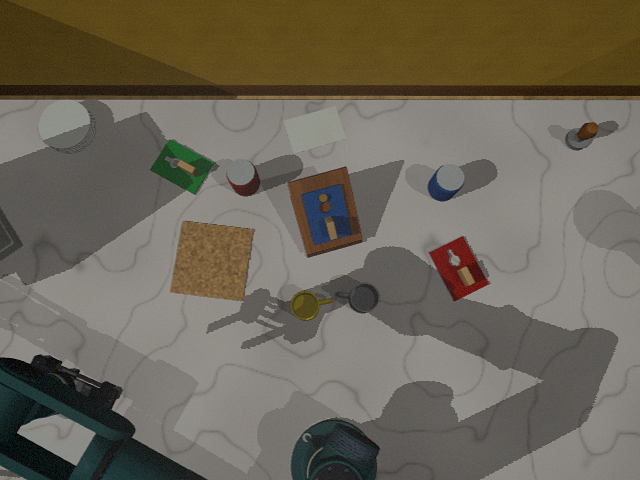

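View pics/side0.png

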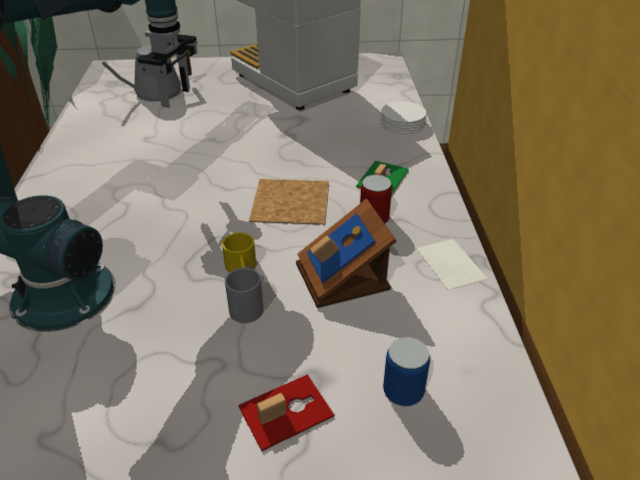

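Top view: blue plaque on the stand (330,212) with the brass head at about (324,198), red plaque (460,268), mat (212,260), green look-alike flat at (183,166), and a blue tin at (446,182). The one meant is the blue one hanging on the stand. In the side view the blue plaque is at (340,248) and the red at (287,412).

```bash
cat > m.py <<'E'
from h import *
def blob(im,hl,roi,smin=110,vmin=40):
    x0,y0,x1,y1=roi; h=cv2.cvtColor(im,cv2.COLOR_BGR2HSV); m=np.zeros(im.shape[:2],np.uint8)
    for a,b in hl: m|=cv2.inRange(h,(a,smin,vmin),(b,255,255))
    k=np.zeros_like(m);k[y0:y1,x0:x1]=255;m&=k
    m=cv2.morphologyEx(m,cv2.MORPH_OPEN,np.ones((2,2),np.uint8))
    c,_=cv2.findContours(m,cv2.RETR_EXTERNAL,cv2.CHAIN_APPROX_NONE); c=max(c,key=cv2.contourArea)
    hl=cv2.convexHull(c)
    return c, cv2.approxPolyN(hl,4,ensure_convex=True).reshape(-1,2)
RED=[(0,6),(174,180)];BLUE=[(105,125)]
E
python3 - <<'E'
from m import *
T,ft=cam("top");S,fs=cam("side")
print("red top",[ (p.tolist(),onz(ft,*p,.006).round(4).tolist()) for p in blob(T,RED,(420,225,500,310),150)[1]])
print("red side",[ (p.tolist(),onz(fs,*p,.006).round(4).tolist()) for p in blob(S,RED,(230,370,340,455),150)[1]])
print("blue top",blob(T,BLUE,(290,165,365,255))[1].tolist())
print("blue side",blob(S,BLUE,(290,195,390,300))[1].tolist())
for im,f,roi in((T,ft,(160,210,262,308)),(S,fs,(240,170,336,230))):
    print("mat",[ (p.tolist(),onz(f,*p,.004).round(4).tolist()) for p in blob(im,[(8,25)],roi,60)[1]])
a=cv2.resize(T[155:265,280:375],None,fx=5,fy=5,interpolation=cv2.INTER_CUBIC)
b=cv2.resize(S[195:305,290:400],None,fx=5,fy=5,interpolation=cv2.INTER_CUBIC)
a=a[:550,:]; cv2.imwrite("pics/c1.png",np.hstack([a[:,:400],b[:,:400]]) if 0 else cv2.resize(np.hstack([a,b]),(800,429)))
E
```

```text
red top [([489, 284], [0.4351, -0.4027, 0.006]), ([455, 301], [0.3915, -0.3132, 0.006]), ([430, 253], [0.5153, -0.254, 0.006]), ([463, 237], [0.5577, -0.3419, 0.006])]
red side [([335, 416], [0.5667, -0.3443, 0.006]), ([262, 451], [0.4407, -0.4048, 0.006]), ([239, 406], [0.3981, -0.3147, 0.006]), ([307, 375], [0.5213, -0.2533, 0.006])]
blue top [[352, 235], [315, 245], [302, 195], [342, 184]]
blue side [[376, 242], [323, 283], [308, 253], [357, 213]]
mat [([254, 230], [0.576, 0.2065, 0.004]), ([243, 302], [0.388, 0.23, 0.004]), ([170, 293], [0.4106, 0.4189, 0.004]), ([183, 221], [0.5999, 0.3949, 0.004])]
mat [([329, 182], [0.6065, 0.3919, 0.004]), ([325, 225], [0.5837, 0.2023, 0.004]), ([250, 222], [0.3983, 0.2253, 0.004]), ([260, 179], [0.4188, 0.418, 0.004])]
```

View pics/c1.png

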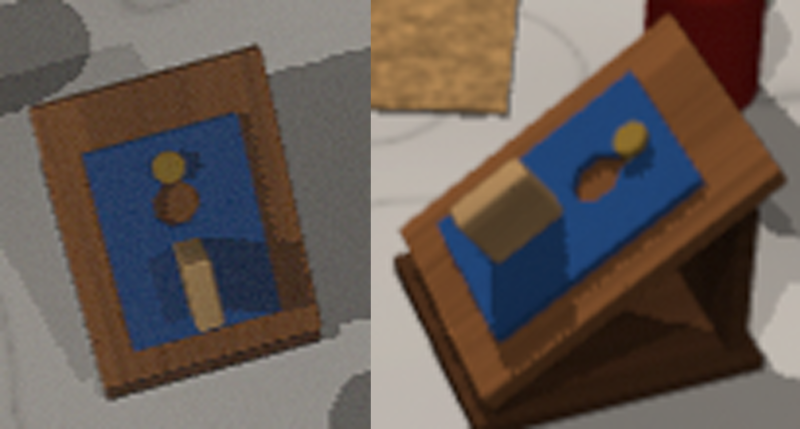

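The crop confirms it: blue plaque hanging on the brass head (top 323,198; side 356.5,230.6), with the grip below it and the keyhole's large hole showing below the head. Triangulating the stand's corners now.

```bash
python3 - <<'E'
from m import *
T,ft=cam("top");S,fs=cam("side")
P={}
for n,a,b in [("head",(323.1,197.8),(356.5,230.6)),("UL",(287.9,182.2),(366.2,198.6)),("UR",(346.4,167.1),(396.2,241.4)),("LR",(362,239.6),(319.8,297.6)),("LL",(307.4,254.5),(297.5,254.7)),
 ("bUL",(302,195),(357,213)),("bUR",(342,184),(376,242)),("bLR",(352,235),(323,283)),("bLL",(315,245),(308,253)),
 ("redNL",(455.5,301),(239,406)),("redNR",(489,284.5),(262,451)),("redFL",(430,253),(307,375)),("redFR",(463,237),(335,416))]:
    r=[ray(ft,*a),ray(fs,*b)];X=tri(*r);P[n]=X
    print(n,X.round(4),"resid mm",[round(1e3*np.linalg.norm(np.cross(X-o,d)),1) for o,d in r])
for a,b in [("UL","UR"),("LL","LR"),("LL","UL"),("LR","UR"),("bLL","bUL"),("bLR","bUR"),("bUL","bUR")]:
    d=P[b]-P[a];print(a,b,np.linalg.norm(d).round(4),"az",np.degrees(np.arctan2(d[1],d[0])).round(2),"el",np.degrees(np.arcsin(d[2]/np.linalg.norm(d))).round(2))
E
```

```text
head [0.6363 0.0252 0.123 ] resid mm [np.float64(2.3), np.float64(2.3)]
UL [0.6676 0.11   0.1449] resid mm [np.float64(0.5), np.float64(0.5)]
UR [ 0.7104 -0.0316  0.1364] resid mm [np.float64(2.6), np.float64(2.6)]
LR [ 0.551  -0.0753  0.0286] resid mm [np.float64(4.3), np.float64(4.3)]
LL [0.5103 0.0651 0.028 ] resid mm [np.float64(2.5), np.float64(2.5)]
bUL [0.6419 0.0764 0.1307] resid mm [np.float64(2.9), np.float64(2.9)]
bUR [ 0.6707 -0.0209  0.1277] resid mm [np.float64(3.1), np.float64(3.1)]
bLR [ 0.5597 -0.0487  0.0447] resid mm [np.float64(3.9), np.float64(3.9)]
bLL [0.5327 0.0455 0.0484] resid mm [np.float64(3.4), np.float64(3.4)]
redNL [ 0.3948 -0.3143  0.0046] resid mm [np.float64(3.2), np.float64(3.2)]
redNR [ 0.4372 -0.4032  0.0024] resid mm [np.float64(3.2), np.float64(3.2)]
redFL [ 0.5184 -0.2537  0.0057] resid mm [np.float64(3.0), np.float64(3.0)]
redFR [ 0.5627 -0.3426  0.0022] resid mm [np.float64(4.3), np.float64(4.3)]
UL UR 0.1481 az -73.19 el -3.32
LL LR 0.1461 az -73.82 el 0.22
LL UL 0.2011 az 15.93 el 35.56
LR UR 0.1973 az 15.33 el 33.12
bLL bUL 0.1403 az 15.79 el 35.96
bLR bUR 0.1413 az 14.08 el 35.97
bUL bUR 0.1015 az -73.56 el -1.7
```

```bash
cat > g.py <<'E'
from h import *
from scipy.spatial.transform import Rotation as Ro
def frame(yaw,tilt):  # plaque axes
    return (Ro.from_euler('z',yaw,degrees=True)*Ro.from_euler('y',-tilt,degrees=True)).as_matrix()
def tool(F,s): # tool z=-F.z, tool y = s*F.y
    y=s*F[:,1];z=-F[:,2];return Ro.from_matrix(np.c_[np.cross(y,z),y,z])
def delta(p,R,p0=None,R0=None):
    s=get_state()
    if p0 is None:p0=s["tool_pos"]
    if R0 is None:R0=Ro.from_euler('xyz',s["eef_rot"],degrees=True)
    rv=(R*R0.inv()).as_rotvec(); d=np.array(p)-p0
    print("w",(rv/np.pi).round(4),"deg",np.degrees(np.linalg.norm(rv)).round(2),"d",(d/.2).round(4),"mm",(1e3*d).round(1))
SY=15.8
E
python3 - <<'E'
from g import *
F=frame(SY,35);print(F.round(4))
foot=np.array([.644,.0253,.1125]); grip=foot+F@[-.076,0,.027];tcp=grip-F[:,2]*.014
print(grip,tcp); delta(tcp+.12*F[:,2],tool(F,1))
E
```

```text
[[ 0.7882 -0.2723 -0.5519]
 [ 0.223   0.9622 -0.1562]
 [ 0.5736  0.      0.8192]]
[0.56919513 0.00413236 0.0910253 ] [0.57692181 0.00631879 0.07955717]
w [-0.011  -0.1977  0.2049] deg 51.29 d [ 1.5114 -2.6061 -0.1363] mm [ 302.3 -521.2  -27.3]
```

Emit:
{"fn": "arm_command", "kwargs": {"steps": [[0,0,0,0.7,-0.9,0.1,-1],[0,0,0,0.7,-0.9,0.1,-1],[0,0,0,0.7,-0.9,0.1,-1],[0,0,0,0.7,-0.9,0.1,-1],[0,0,0,0.7,-0.9,0.1,-1],[0,0,0,0.7,-0.9,0.1,-1]]}}

```text
clock: 0.8
tool_pos: [0.3507, 0.3259, 0.2262]
eef_rot: [180.0, 0.1, 157.5]
ft_force: [-0.1, -0.2, -0.2]
finger_gap: 0.094
```

Emit:
{"fn": "arm_command", "kwargs": {"steps": [[-0.011,-0.198,0.205,0.5,-0.9,0,-1],[-0.011,-0.198,0.205,0.5,-0.9,0,-1],[-0.011,-0.198,0.205,0.5,-0.9,0,-1],[-0.011,-0.198,0.205,0.5,-0.9,0,-1],[-0.011,-0.198,0.205,0.5,-0.9,0,-1],[-0.011,-0.198,0.205,0.5,-0.9,0,-1],[-0.011,-0.198,0.205,0.5,-0.9,0,-1],[-0.011,-0.198,0.205,0.5,-0.9,0,-1]]}}

```text
clock: 1.47
tool_pos: [0.4472, 0.1475, 0.2241]
eef_rot: [-179.9, 35.1, -164.1]
ft_force: [0.3, 0.5, 0.3]
finger_gap: 0.0941
```

Emit:
{"fn": "arm_command", "kwargs": {"steps": [[0,0,0,0.3,-0.8,-0.2,-1],[0,0,0,0.3,-0.8,-0.2,-1],[0,0,0,0.3,-0.8,-0.2,-1],[0,0,0,0.3,-0.8,-0.2,-1],[0,0,0,0.3,-0.8,-0.2,-1],[0,0,0,0.3,-0.8,-0.2,-1]]}}

```text
clock: 1.97
tool_pos: [0.5084, -0.0138, 0.1839]
eef_rot: [179.8, 34.9, -164.6]
ft_force: [-0.5, 0.5, 0.5]
finger_gap: 0.0938
```

```bash
python3 - <<'E'
from g import *
s=get_state();print(s["clock"],s["tool_pos"],s["eef_rot"],s["joints"].round(1),s["ft_force"])
F=frame(SY,35)
foot=np.array([.644,.0253,.1125]); grip=foot+F@[-.076,0,.027];tcp=grip-F[:,2]*.014
delta(tcp+.12*F[:,2],tool(F,1))
im,f=cam("wrist");cv2.imwrite("pics/w1.png",im)
for n,X in [("foot",foot),("headc",foot+.014*F[:,2]),("griptop",grip+.021*F[:,2])]+[(str(q),grip+F@np.array(q)) for q in ((.024,.009,.021),(.024,-.009,.021),(-.024,.009,.021),(-.024,-.009,.021))]: print(n,proj(f,X).round(1))
E
```

```text
1.9667 [ 0.50835724 -0.0138385   0.18392472] [ 179.83046113   34.89760786 -164.57678756] [ -22.3  -24.2  113.1   23.    64.3 -132.9] [-0.48668545  0.52435946  0.45784469]
w [-0.0006 -0.0008  0.0016] deg 0.33 d [ 0.0117  0.0071 -0.0303] mm [ 2.3  1.4 -6.1]
foot [314.3 299.5]
headc [314.3 306.4]
griptop [313.8 237.8]
(0.024, 0.009, 0.021) [325.4 266.9]
(0.024, -0.009, 0.021) [302.5 267.1]
(-0.024, 0.009, 0.021) [325.6 207.1]
(-0.024, -0.009, 0.021) [301.5 207.2]
```

View pics/w1.png

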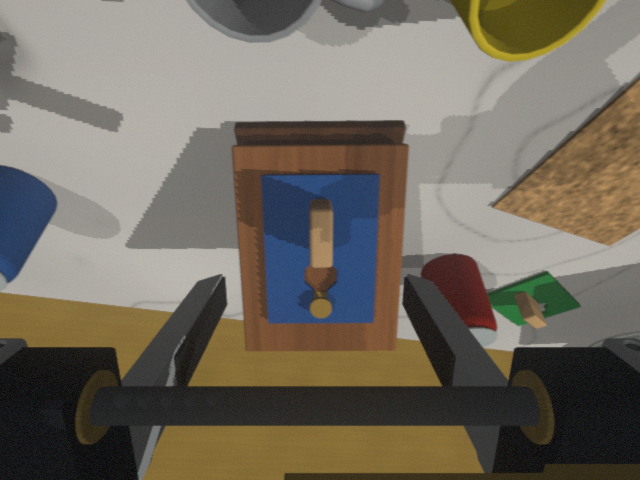

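The wrist view shows the grip top (309–333, 205–268) and the head at (320,307), about 6 px right of prediction. That is roughly 4.5 mm across, while the slope direction agrees. I'll correct this while approaching.

Emit:
{"fn": "arm_command", "kwargs": {"steps": [[0,0,0,0.17,0.075,-0.275,-1],[0,0,0,0.17,0.075,-0.275,-1],[0,0,0,0.17,0.075,-0.275,-1],[0,0,0,0.17,0.075,-0.275,-1]]}}

```text
clock: 2.35
tool_pos: [0.5415, 0.0068, 0.1297]
eef_rot: [179.8, 34.9, -164.0]
ft_force: [0.9, 0.1, 0.6]
finger_gap: 0.0941
```

```bash
cat >> g.py <<'E'
def comps(im,roi,lo,hi,amin=40):
    x0,y0,x1,y1=roi;h=cv2.cvtColor(im,cv2.COLOR_BGR2HSV)[y0:y1,x0:x1];m=cv2.inRange(h,lo,hi)
    n,l,st,c=cv2.connectedComponentsWithStats(m)
    for i in range(1,n):
        if st[i,4]>amin: print("box",(st[i,:4]+[x0,y0,0,0]).tolist(),"area",st[i,4],"c",(c[i]+[x0,y0]).round(1))
E
python3 - <<'E'
from g import *
s=get_state();print(s["clock"],s["tool_pos"],s["eef_rot"],s["finger_gap"])
F=frame(SY,35)
foot=np.array([.644,.0253,.1125])+.0045*F[:,1]; grip=foot+F@[-.076,0,.027];tcp=grip-F[:,2]*.014
delta(tcp,tool(F,1))
im,f=cam("wrist");cv2.imwrite("pics/w2.png",im)
for n,X in [("headc",foot+.014*F[:,2]),("griptop",grip+.021*F[:,2])]+[(str(q),grip+F@np.array(q)) for q in ((.024,.009,.021),(.024,-.009,.021),(-.024,.009,.021),(-.024,-.009,.021),(.094,.05,-.021),(.094,-.05,-.021),(-.046,.05,-.021),(-.046,-.05,-.021))]: print(n,proj(f,X).round(1))
comps(im,(200,60,450,470),(10,60,90),(30,255,255))
E
```

```text
2.35 [0.54148642 0.00676366 0.12965206] [ 179.83943291   34.93800912 -163.99142019] 0.0940543825261701
w [-0.0006 -0.0005 -0.0017] deg 0.33 d [ 0.1711  0.0194 -0.2505] mm [ 34.2   3.9 -50.1]
headc [304.6 348.5]
griptop [302.9 270.7]
(0.024, 0.009, 0.021) [317.8 307. ]
(0.024, -0.009, 0.021) [288.5 307.1]
(-0.024, 0.009, 0.021) [318.2 232.1]
(-0.024, -0.009, 0.021) [287. 232.]
(0.094, 0.05, -0.021) [369.1 362.6]
(0.094, -0.05, -0.021) [240.6 362.8]
(-0.046, 0.05, -0.021) [378.5 183.2]
(-0.046, -0.05, -0.021) [229.1 183. ]
box [221, 130, 14, 6] area 48 c [227.9 132.9]
box [253, 131, 16, 6] area 47 c [260.  133.4]
box [312, 130, 14, 8] area 50 c [318.6 133.5]
box [200, 151, 242, 235] area 21260 c [313.6 260.3]
box [286, 238, 33, 99] area 2282 c [302.1 282.1]
box [292, 339, 27, 24] area 503 c [304.8 350.7]
box [200, 426, 250, 44] area 11000 c [324.5 447.5]
```

View pics/w2.png

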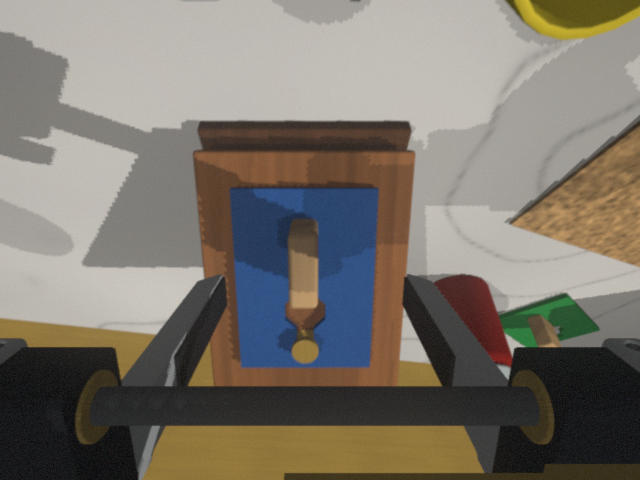

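The model now agrees (head 304.8 against 304.6 predicted, grip 302.5 against 302.9). The tool itself sits about 5.6 mm off sideways because the last picture was taken while it was still settling. Approaching, then settling.

Emit:
{"fn": "arm_command", "kwargs": {"steps": [[0,0,0,0.12,-0.0,-0.17,-1],[0,0,0,0.12,-0.0,-0.17,-1],[0,0,0,0.12,-0.0,-0.17,-1],[0,0,0,0.12,-0.0,-0.17,-1],[0,0,0,0.12,-0.0,-0.17,-1]]}}

```text
clock: 2.82
tool_pos: [0.5674, 0.0038, 0.1]
eef_rot: [-179.8, 35.3, -164.1]
ft_force: [0.7, -0.0, -0.1]
finger_gap: 0.0937
```

```bash
python3 - <<'E'
from g import *
F=frame(SY,35)
foot=np.array([.644,.0253,.1125])+.0045*F[:,1]; grip=foot+F@[-.076,0,.027];tcp=grip-F[:,2]*.014
s=get_state();print(s["tool_pos"],s["qvel"].round(1),"plaque-frame err mm",(1e3*F.T@(s["tool_pos"]-tcp)).round(1))
delta(tcp,tool(F,1))
E
```

```text
[0.56744195 0.00380589 0.09996608] [-0.2 -0.5  0.1  0.1 -0.2  0.1] plaque-frame err mm [ 3.7 -4.3 22.3]
w [ 0.0002  0.0019 -0.0003] deg 0.35 d [ 0.0413  0.0342 -0.102 ] mm [  8.3   6.8 -20.4]
```

Emit:
{"fn": "arm_command", "kwargs": {"steps": [[0,0,0,0.04,0.034,-0.1,-1],[0,0,0,0.04,0.034,-0.1,-1],[0,0,0,0.04,0.034,-0.1,-1],[0,0,0,0.04,0.034,-0.1,-1]]}}

```text
clock: 3.15
tool_pos: [0.5749, 0.0105, 0.0785]
eef_rot: [-179.9, 35.2, -164.1]
ft_force: [0.2, 0.2, 0.5]
finger_gap: 0.094
```

```bash
python3 - <<'E'
from g import *
F=frame(SY,35)
foot=np.array([.644,.0253,.1125])+.0045*F[:,1]; grip=foot+F@[-.076,0,.027];tcp=grip-F[:,2]*.014
s=get_state();print(s["tool_pos"],s["qvel"].round(1),s["ft_force"],"plaque-frame err mm",(1e3*F.T@(s["tool_pos"]-tcp)).round(1))
delta(tcp,tool(F,1))
im,f=cam("wrist")
for n,X in [("headc",foot+.014*F[:,2]),("griptop",grip+.021*F[:,2]),("tcp",s["tool_pos"])]: print(n,proj(f,X).round(1))
comps(im,(200,60,450,470),(10,60,90),(30,255,255))
E
```

```text
[0.57486017 0.01054814 0.07845468] [-0.2  0.2 -0.5  0.1 -0.3 -0. ] [0.18413681 0.23426055 0.48690004] plaque-frame err mm [-1.3  0.1 -0.4]
w [-0.      0.0011 -0.0003] deg 0.21 d [0.0042 0.0005 0.0055] mm [0.8 0.1 1.1]
headc [312.1 411.7]
griptop [311.5 328.2]
tcp [312.2 290.5]
box [200, 133, 250, 27] area 2469 c [334.  139.1]
box [200, 162, 250, 133] area 14758 c [335.9 200.6]
box [289, 279, 48, 108] area 3944 c [311.8 330.8]
box [397, 308, 42, 79] area 1716 c [413.3 358.6]
box [200, 316, 28, 70] area 1293 c [214.3 359.9]
box [305, 425, 16, 3] area 41 c [312.4 425.8]
box [200, 425, 250, 45] area 10209 c [325.6 449. ]
```

Emit:
{"fn": "arm_command", "kwargs": {"steps": [[0,0,0,0,0,0,1],[0,0,0,0,0,0,1],[0,0,0,0,0,0,1],[0,0,0,0,0,0,1],[0,0,0,0,0,0,1],[0,0,0,0,0,0,1],[0,0,0,0,0,0,1],[0,0,0,0,0,0,1]], "squeeze": 30}}

```text
clock: 3.87
tool_pos: [0.5745, 0.0108, 0.0764]
eef_rot: [180.0, 35.0, -164.2]
ft_force: [0.2, -0.3, -1.1]
finger_gap: 0.0437
```

Emit:
{"fn": "arm_command", "kwargs": {"steps": [[0,0,0,0,0,0,1],[0,0,0,0,0,0,1],[0,0,0,0,0,0,1],[0,0,0,0,0,0,1],[0,0,0,0,0,0,1],[0,0,0,0,0,0,1]]}}

```text
clock: 4.37
tool_pos: [0.5745, 0.0107, 0.0765]
eef_rot: [180.0, 35.0, -164.2]
ft_force: [-0.6, -0.8, 0.1]
finger_gap: 0.0175
```

Gripped (17.5 mm). Now pushing 28 mm up the slope.

Emit:
{"fn": "arm_command", "kwargs": {"steps": [[0,0,0,0.03,0.0085,0.0225,1],[0,0,0,0.06,0.017,0.0445,1],[0,0,0,0.09,0.0255,0.066,1],[0,0,0,0.11,0.031,0.0805,1],[0,0,0,0.11,0.031,0.0805,1],[0,0,0,0.11,0.031,0.0805,1]]}}

```text
clock: 4.87
tool_pos: [0.5962, 0.017, 0.0923]
eef_rot: [180.0, 35.0, -164.1]
ft_force: [-1.9, -1.2, 2.1]
finger_gap: 0.0181
```

```bash
python3 - <<'E'
from g import *
F=frame(SY,35)
s=get_state();print(s["qvel"].round(1),s["ft_force"],"moved mm",(1e3*F.T@(s["tool_pos"]-[.5745,.0107,.0765])).round(1))
im,f=cam("wrist"); comps(im,(250,380,380,470),(10,60,90),(30,255,255));cv2.imwrite("pics/w3.png",im)
E
```

```text
[ 0.  -0.1  0.2  0.3 -0.2 -0. ] [-1.87714577 -1.2494621   2.12675353] moved mm [27.5  0.1  0. ]
box [295, 380, 35, 7] area 232 c [312.2 382.9]
box [361, 412, 5, 32] area 93 c [363.2 430.2]
box [264, 422, 5, 22] area 64 c [265.3 433.3]
box [278, 435, 74, 35] area 2472 c [314.2 452.3]
```

View pics/w3.png

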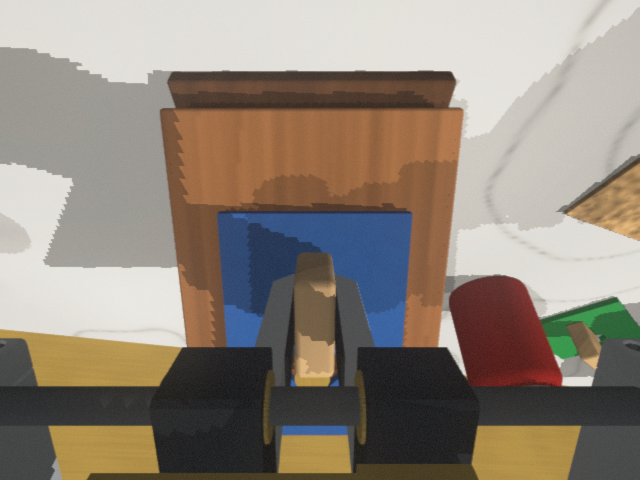

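The plaque has moved 27.5 mm up the slope with the grip. The head is hidden under the gripper. Drawing it straight out while watching the force.

Emit:
{"fn": "arm_command", "kwargs": {"steps": [[0,0,0,-0.014,-0.004,0.021,1],[0,0,0,-0.028,-0.008,0.041,1],[0,0,0,-0.041,-0.012,0.061,1],[0,0,0,-0.055,-0.016,0.082,1]]}}

```text
clock: 5.25
tool_pos: [0.5852, 0.0138, 0.1094]
eef_rot: [180.0, 35.1, -164.2]
ft_force: [0.0, -0.8, -1.9]
finger_gap: 0.0178
```

Free. Now raising it and carrying it to the mat.

Emit:
{"fn": "arm_command", "kwargs": {"steps": [[0,0,0,-0.1,0,0.2,1],[0,0,0,-0.2,0,0.4,1],[0,0,0,-0.3,0.1,0.5,1],[0,0,0,-0.35,0.25,0.6,1],[0,0,0,-0.4,0.4,0.6,1],[0,0,0,-0.45,0.55,0.6,1],[0,0,0,-0.45,0.7,0.6,1],[0,0,0,-0.45,0.7,0.6,1]]}}

```text
clock: 5.92
tool_pos: [0.4937, 0.1595, 0.2303]
eef_rot: [179.8, 35.2, -163.8]
ft_force: [-0.5, 0.3, -2.1]
finger_gap: 0.0179
```

```bash
python3 - <<'E'
from g import *
s=get_state();print(s["tool_pos"],s["joints"].round(1),s["finger_gap"])
delta([.4695,.3145,.16],tool(frame(-7,0),1))
E
```

```text
[0.49372688 0.15946491 0.23025836] [  8.4 -26.  109.    5.3  62.1 -98.8] 0.017943481643334584
w [-0.017   0.1961 -0.1251] deg 41.99 d [-0.1211  0.7752 -0.3513] mm [-24.2 155.  -70.3]
```

Emit:
{"fn": "arm_command", "kwargs": {"steps": [[-0.017,0.196,-0.125,-0.12,0.775,-0.1,1],[-0.017,0.196,-0.125,-0.12,0.775,-0.1,1],[-0.017,0.196,-0.125,-0.12,0.775,-0.1,1],[-0.017,0.196,-0.125,-0.12,0.775,-0.1,1],[-0.017,0.196,-0.125,-0.12,0.775,-0.1,1],[-0.017,0.196,-0.125,-0.12,0.775,-0.1,1],[-0.017,0.196,-0.125,-0.12,0.775,-0.35,1],[-0.017,0.196,-0.125,-0.12,0.775,-0.35,1]]}}

```text
clock: 6.58
tool_pos: [0.4715, 0.3079, 0.1537]
eef_rot: [-179.4, -0.5, 172.7]
ft_force: [-0.4, -1.1, -4.4]
finger_gap: 0.0181
```

Emit:
{"fn": "arm_command", "kwargs": {"steps": [[0,0,0,0,0,-0.1,1],[0,0,0,0,0,-0.2,1],[0,0,0,0,0,-0.3,1],[0,0,0,0,0,-0.4,1],[0,0,0,0,0,-0.4,1]]}}

```text
clock: 7.0
tool_pos: [0.4679, 0.3064, 0.0742]
eef_rot: [-179.3, -0.6, 172.7]
ft_force: [-1.0, -0.2, -2.6]
finger_gap: 0.0178
```

```bash
cat > p.py <<'E'
from m import *
from g import *
im,f=cam("top")
c,q=blob(im,BLUE,(150,190,290,320)); z=get_state()["tool_pos"][2]
print("blue",q.tolist(),[onz(f,*p,max(z-.005,.01)).round(4).tolist() for p in q], onz(f,*q.mean(0),max(z-.005,.01)).round(4))
E
python3 - <<'E'
from p import *
s=get_state();print(s["tool_pos"],s["qvel"].round(1),s["joints"].round(1),s["finger_gap"])
delta([.4695,.3145,.03],tool(frame(-7,0),1))
S,fs=cam("side")
cv2.imwrite("pics/p1.png",np.vstack([im[180:340,130:330],S[120:280,210:410]]).repeat(2,0).repeat(2,1)[:600])
cv2.imwrite("pics/p1.png",np.hstack([cv2.resize(im[180:340,130:330],(400,320)),cv2.resize(S[120:280,210:410],(400,320))]))
E
```

```text
blue [[237, 234], [233, 261], [207, 243], [201, 229]] [[0.5532, 0.2403, 0.0716], [0.4852, 0.2481, 0.0716], [0.5303, 0.3145, 0.0716], [0.5658, 0.331, 0.0716]] [0.5335 0.2834 0.0716]
[0.46911899 0.30711941 0.07663137] [ 0.1 -1.5 -3.9  0.   0.3  0.2] [ 27.6  10.3  87.4  -0.2  82.9 -55.1] 0.01784716080541377
w [ 0.0029 -0.0027  0.0016] deg 0.77 d [ 0.0019  0.0369 -0.2332] mm [  0.4   7.4 -46.6]
```

View pics/p1.png

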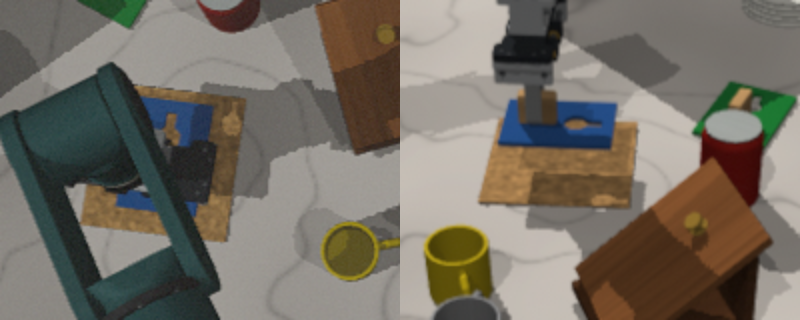

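The top and side crops show the blue plaque held level above the mat (side crop 558,125) and the bare brass head on the stand. I'll correct 7 mm in y and lower it.

Emit:
{"fn": "arm_command", "kwargs": {"steps": [[0.003,-0.0027,0.0016,0.002,0.037,-0.08,1],[0.003,-0.0027,0.0016,0.002,0.037,-0.16,1],[0.003,-0.0027,0.0016,0.002,0.037,-0.24,1],[0.003,-0.0027,0.0016,0.002,0.037,-0.24,1],[0.003,-0.0027,0.0016,0.002,0.037,-0.24,1]]}}

```text
clock: 7.52
tool_pos: [0.4721, 0.3162, 0.0321]
eef_rot: [179.8, 0.3, 173.0]
ft_force: [0.5, 0.2, -1.0]
finger_gap: 0.0176
```

```bash
python3 - <<'E'
from m import *
from g import *
s=get_state();print(s["tool_pos"],s["qvel"].round(1),s["eef_rot"],s["ft_force"])
delta([.4695,.3145,.02],tool(frame(-7,0),1))
S,fs=cam("side");c,q=blob(S,BLUE,(240,150,340,230));print(q.tolist())
for z in (.016,.02):
  P=np.array([onz(fs,*p,z) for p in q]);print(P.round(4).tolist(),P.mean(0).round(4))
# lowest points of the plate bottom edge at z
E
```

```text
[0.47211748 0.31617807 0.03214636] [-0.1 -0.8 -1.7  0.1 -0.3  0. ] [179.77086808   0.33282824 173.0110832 ] [ 0.45706996  0.1735277  -0.95494707]
w [-0.001   0.002  -0.0001] deg 0.4 d [-0.0131 -0.0084 -0.0607] mm [ -2.6  -1.7 -12.1]
[[320, 184], [318, 206], [262, 206], [268, 183]]
[[0.5806, 0.3658, 0.016], [0.5699, 0.2664, 0.016], [0.4279, 0.2748, 0.016], [0.4418, 0.3789, 0.016]] [0.505  0.3215 0.016 ]
[[0.5802, 0.3599, 0.02], [0.5696, 0.2609, 0.02], [0.4282, 0.2692, 0.02], [0.4421, 0.3729, 0.02]] [0.505  0.3157 0.02  ]
```

Emit:
{"fn": "arm_command", "kwargs": {"steps": [[-0.001,0.002,0,-0.013,0.004,-0.02,1],[-0.001,0.002,0,-0.013,0.004,-0.04,1],[-0.001,0.002,0,-0.013,0.004,-0.055,1],[-0.001,0.002,0,-0.013,0.004,-0.065,1],[-0.001,0.002,0,-0.013,0.004,-0.07,1],[-0.001,0.002,0,-0.013,0.004,-0.07,1]]}}

```text
clock: 8.07
tool_pos: [0.4691, 0.3168, 0.0166]
eef_rot: [-180.0, -0.1, 173.0]
ft_force: [0.5, 0.3, -2.2]
finger_gap: 0.0182
```

Emit:
{"fn": "arm_command", "kwargs": {"steps": [[0,0,0,0,0,-0.005,1],[0,0,0,0,0,-0.01,1],[0,0,0,0,0,-0.01,1]]}}

```text
clock: 8.32
tool_pos: [0.4692, 0.3169, 0.0148]
eef_rot: [-180.0, -0.1, 173.0]
ft_force: [-0.1, 0.2, -2.0]
finger_gap: 0.0174
```

Emit:
{"fn": "arm_command", "kwargs": {"steps": [[0,0,0,0,0,-0.005,1],[0,0,0,0,0,-0.01,1],[0,0,0,0,0,-0.01,1]]}}

```text
clock: 8.57
tool_pos: [0.4695, 0.317, 0.0144]
eef_rot: [-180.0, -0.0, 173.0]
ft_force: [-2.0, -2.3, 5.0]
finger_gap: 0.0177
```

Contact, at about +7 N. Releasing.

Emit:
{"fn": "arm_command", "kwargs": {"steps": [[0,0,0,0,0,0,0.6],[0,0,0,0,0,0,0.4],[0,0,0,0,0,0,0.2],[0,0,0,0,0,0,0.2],[0,0,0,0,0,0,0.2],[0,0,0,0,0,0,0.2]]}}

```text
clock: 9.07
tool_pos: [0.4693, 0.317, 0.0129]
eef_rot: [-180.0, -0.0, 173.0]
ft_force: [-0.1, -0.1, 0.0]
finger_gap: 0.0375
```

Emit:
{"fn": "arm_command", "kwargs": {"steps": [[0,0,0,0,0,0.05,0.2],[0,0,0,0,0,0.2,0.1],[0,0,0,0,0,0.4,-0.4],[0,0,0,0,0,0.6,-1],[0,0,0,0,0,0.8,-1],[0,0,0,0,0,0.8,-1]]}}

```text
clock: 9.57
tool_pos: [0.4735, 0.3193, 0.1847]
eef_rot: [179.4, 0.8, 173.0]
ft_force: [0.9, -0.3, 1.3]
finger_gap: 0.0654
```

```bash
python3 - <<'E'
from m import *
from g import *
S,fs=cam("side");c,q=blob(S,BLUE,(240,150,340,230))
P=np.array([onz(fs,*p,.008) for p in q]);print(P.round(4).tolist(),P.mean(0).round(4))
cv2.imwrite("pics/s2.png",cv2.resize(S[130:250,220:360],(560,480)))
# red target
rc=np.mean([[.3948,-.3143],[.4372,-.4032],[.5184,-.2537],[.5627,-.3426]],0);print("red mid",rc)
F=frame(26.2,0);g=np.r_[rc,0]+F@[-.026,0,.027];print("grip",g)
s=get_state();print(s["clock"],s["tool_pos"],s["joints"].round(1));delta(g-[0,0,.014-.12],tool(F,-1))
E
```

```text
[[0.5772, 0.3541, 0.008], [0.5663, 0.2476, 0.008], [0.4276, 0.2642, 0.008], [0.4389, 0.3624, 0.008]] [0.5025 0.3071 0.008 ]
red mid [ 0.478275 -0.32845 ]
grip [ 0.45494628 -0.33992915  0.027     ]
9.6167 [0.47223661 0.31859714 0.18054953] [ 28.3   7.3  78.9   0.   93.1 -54.7]
w [ 0.0038  0.0038 -0.8156] deg 146.82 d [-0.0865 -3.2926 -0.2377] mm [ -17.3 -658.5  -47.5]
```

View pics/s2.png

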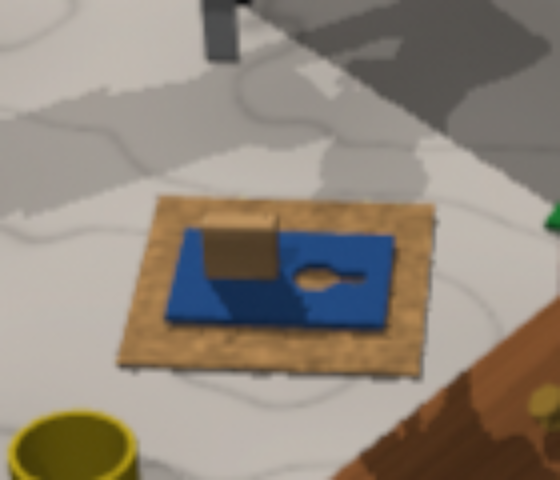

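The blue plaque lies flat on the mat, grip up, with its middle about 2 mm off the mat's. Now going to the red plaque.

Emit:
{"fn": "arm_command", "kwargs": {"steps": [[0.002,0.002,-0.27,0,-1,0.15,-1],[0.002,0.002,-0.27,0,-1,0.15,-1],[0.002,0.002,-0.27,0,-1,0.15,-1],[0.002,0.002,-0.27,0,-1,0.15,-1],[0.002,0.002,-0.27,0,-1,0.15,-1],[0.002,0.002,-0.27,0,-1,0.15,-1],[0.002,0.002,-0.27,0,-1,0.15,-1]]}}

```text
clock: 10.2
tool_pos: [0.469, 0.1147, 0.2025]
eef_rot: [180.0, -0.5, 123.8]
ft_force: [-0.4, 0.6, 0.4]
finger_gap: 0.0936
```

Emit:
{"fn": "arm_command", "kwargs": {"steps": [[0,0,-0.27,-0.1,-1,0,-1],[0,0,-0.27,-0.1,-1,0,-1],[0,0,-0.27,-0.1,-1,0,-1],[0,0,-0.27,-0.1,-1,0,-1],[0,0,-0.27,-0.1,-1,0,-1],[0,0,-0.27,-0.1,-1,0,-1],[0,0,-0.27,-0.1,-1,0,-1]]}}

```text
clock: 10.78
tool_pos: [0.4483, -0.0851, 0.2017]
eef_rot: [-180.0, -0.5, 75.2]
ft_force: [-0.5, 0.2, -0.6]
finger_gap: 0.0937
```

Emit:
{"fn": "arm_command", "kwargs": {"steps": [[0,0,-0.27,0,-1,0,-1],[0,0,-0.27,0,-1,0,-1],[0,0,-0.27,0,-1,0,-1],[0,0,-0.27,0,-1,-0.2,-1],[0,0,-0.27,0,-1,-0.2,-1],[0,0,-0.27,0,-1,-0.2,-1],[0,0,-0.27,0,-1,-0.2,-1],[0,0,-0.27,0,-1,-0.2,-1]]}}

```text
clock: 11.45
tool_pos: [0.4481, -0.2832, 0.1608]
eef_rot: [-179.9, -0.4, 27.0]
ft_force: [-0.7, -0.1, -0.8]
finger_gap: 0.0939
```

```bash
python3 - <<'E'
from g import *
F=frame(26.2,0);g=np.array([.455,-.340,.027])
s=get_state();print(s["clock"],s["tool_pos"],s["joints"].round(1));delta(g-[0,0,.014-.12],tool(F,-1))
E
```

```text
11.45 [ 0.44813459 -0.28322654  0.16081215] [-38.7   3.1  85.6   0.4  91.2  24.3]
w [-0.0017  0.0018 -0.0046] deg 0.94 d [ 0.0343 -0.2839 -0.1391] mm [  6.9 -56.8 -27.8]
```

Emit:
{"fn": "arm_command", "kwargs": {"steps": [[-0.0017,0.0018,-0.0046,0.035,-0.284,-0.14,-1],[-0.0017,0.0018,-0.0046,0.035,-0.284,-0.14,-1],[-0.0017,0.0018,-0.0046,0.035,-0.284,-0.14,-1],[-0.0017,0.0018,-0.0046,0.035,-0.284,-0.14,-1],[-0.0017,0.0018,-0.0046,0.035,-0.284,-0.14,-1]]}}

```text
clock: 11.87
tool_pos: [0.4564, -0.3389, 0.1352]
eef_rot: [179.8, -0.1, 26.5]
ft_force: [0.1, -0.3, 0.4]
finger_gap: 0.0938
```

```bash
python3 - <<'E'
from m import *
from g import *
F=frame(26.2,0);g=np.array([.455,-.340,.027])
s=get_state();print(s["clock"],s["tool_pos"],s["qvel"].round(1));delta(g-[0,0,.014],tool(F,-1))
im,f=cam("wrist");cv2.imwrite("pics/w4.png",im)
for q in ((.094,.05,-.021),(.094,-.05,-.021),(-.046,.05,-.021),(-.046,-.05,-.021),(.024,.009,.021),(-.024,-.009,.021)): print(q,proj(f,g+F@np.array(q)).round(1))
c,q=blob(im,RED,(100,40,520,420),150);P=np.array([onz(f,*p,.006) for p in q]);print(q.tolist(),P.round(4).tolist(),P.mean(0))
comps(im,(200,60,450,380),(10,60,90),(30,255,255),200)
E
```

```text
11.8667 [ 0.45636004 -0.33891431  0.13519378] [ 0.6 -1.2 -0.3 -0.   0.   0.3]
w [ 0.0006  0.001  -0.0016] deg 0.36 d [-0.0068 -0.0054 -0.611 ] mm [  -1.4   -1.1 -122.2]
(0.094, 0.05, -0.021) [253.6 114.8]
(0.094, -0.05, -0.021) [379.3 115.5]
(-0.046, 0.05, -0.021) [260.  277.8]
(-0.046, -0.05, -0.021) [370.7 278.3]
(0.024, 0.009, 0.021) [304.1 213. ]
(-0.024, -0.009, 0.021) [327.4 273.3]
[[375, 111], [367, 274], [257, 272], [251, 110]] [[0.5629, -0.3387, 0.006], [0.438, -0.4002, 0.006], [0.3956, -0.3107, 0.006], [0.5197, -0.2504, 0.006]] [ 0.4790362  -0.32497033  0.006     ]
box [299, 203, 24, 66] area 1379 c [310.7 238.1]
```

View pics/w4.png

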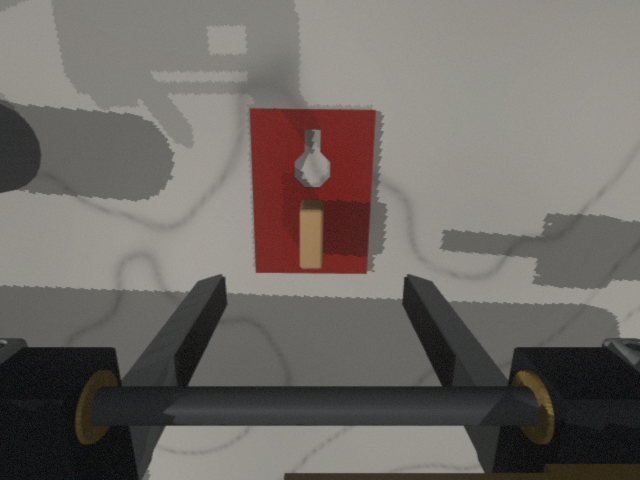

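The wrist view shows the red plaque square to the tool (plate 251–375, grip centre 310.7,238), with its middle at (0.479,-0.325), so about 3 mm to +y of the earlier estimate. Descending.

Emit:
{"fn": "arm_command", "kwargs": {"steps": [[0.0006,0.001,-0.0016,-0.004,0.012,-0.2,-1],[0.0006,0.001,-0.0016,-0.004,0.012,-0.4,-1],[0.0006,0.001,-0.0016,-0.004,0.012,-0.51,-1],[0.0006,0.001,-0.0016,-0.004,0.012,-0.51,-1],[0.0006,0.001,-0.0016,-0.004,0.012,-0.51,-1],[0.0006,0.001,-0.0016,-0.004,0.012,-0.51,-1]]}}

```text
clock: 12.42
tool_pos: [0.457, -0.338, 0.0357]
eef_rot: [179.7, -0.1, 26.2]
ft_force: [-0.5, -0.3, 0.1]
finger_gap: 0.0939
```

```bash
python3 - <<'E'
from m import *
from g import *
F=frame(26.1,0);g=np.array([.4557,-.3365,.027])
s=get_state();print(s["clock"],s["tool_pos"],s["qvel"].round(1));delta(g-[0,0,.014],tool(F,-1))
im,f=cam("wrist")
for q in ((.024,.009,.021),(-.024,.009,.021),(-.024,-.009,.021),(.024,-.009,.021)): print(q,proj(f,g+F@np.array(q)).round(1))
comps(im,(240,60,400,380),(10,60,90),(30,255,255),200)
E
```

```text
12.4167 [ 0.45698971 -0.33804729  0.03572588] [-0.3 -0.7 -1.4  0.  -0.2 -0.1]
w [ 0.0012  0.001  -0.0003] deg 0.29 d [-0.0064  0.0077 -0.1136] mm [ -1.3   1.5 -22.7]
(0.024, 0.009, 0.021) [294.  257.5]
(-0.024, 0.009, 0.021) [295.4 344.7]
(-0.024, -0.009, 0.021) [330.1 344.7]
(0.024, -0.009, 0.021) [331.5 257.5]
box [293, 235, 37, 106] area 3019 c [311.  295.6]
```

Emit:
{"fn": "arm_command", "kwargs": {"steps": [[0.0012,0.001,0,-0.006,0.01,-0.05,-1],[0.0012,0.001,0,-0.006,0.01,-0.1,-1],[0.0012,0.001,0,-0.006,0.01,-0.1,-1],[0.0012,0.001,0,-0.006,0.01,-0.1,-1]]}}

```text
clock: 12.8
tool_pos: [0.4537, -0.3349, 0.0121]
eef_rot: [-179.7, 0.1, 26.1]
ft_force: [0.5, -0.3, -0.0]
finger_gap: 0.0938
```

Emit:
{"fn": "arm_command", "kwargs": {"steps": [[0,0,0,0,0,0,1],[0,0,0,0,0,0,1],[0,0,0,0,0,0,1],[0,0,0,0,0,0,1],[0,0,0,0,0,0,1],[0,0,0,0,0,0,1],[0,0,0,0,0,0,1],[0,0,0,0,0,0,1]], "squeeze": 35}}

```text
clock: 13.47
tool_pos: [0.4543, -0.3355, 0.0131]
eef_rot: [-179.8, 0.1, 26.1]
ft_force: [0.5, -0.7, -0.1]
finger_gap: 0.0444
```

Emit:
{"fn": "arm_command", "kwargs": {"steps": [[0,0,0,0,0,0,1],[0,0,0,0,0,0,1],[0,0,0,0,0,0,1],[0,0,0,0,0,0,1],[0,0,0,0,0,0,1],[0,0,0,0,0,0,1]]}}

```text
clock: 13.97
tool_pos: [0.4544, -0.3359, 0.0131]
eef_rot: [-179.8, 0.1, 26.1]
ft_force: [0.8, -0.9, -1.1]
finger_gap: 0.0181
```

Gripped. Lifting it and heading for the stand.

Emit:
{"fn": "arm_command", "kwargs": {"steps": [[0,0,0,0,0,0.1,1],[0,0,0,0,0,0.3,1],[0,0,0,0,0,0.5,1],[0,0,0,0,0.1,0.7,1],[0,0,0,0,0.2,0.9,1],[0,0,0,0,0.4,1,1],[0,0,0,0,0.4,1,1]]}}

```text
clock: 14.55
tool_pos: [0.456, -0.2524, 0.2188]
eef_rot: [180.0, -0.3, 26.3]
ft_force: [0.4, -0.3, -1.5]
finger_gap: 0.0178
```

```bash
cat >> g.py <<'E'
FS=frame(SY,35);FOOT=np.array([.644,.0253,.1125])+.0045*FS[:,1]
def red(x=0,z=0,y=0): return FOOT+FS@[-.0769+x,y,.0131+z]
E
python3 - <<'E'
from g import *
s=get_state();print(s["clock"],s["tool_pos"],s["joints"].round(1),s["ft_force"]);delta(red(.028,.11),tool(FS,-1));print(red(.028,.11))
E
```

```text
14.55 [ 0.45600725 -0.25241556  0.21884478] [-35.3   1.   81.2   0.2  97.6  28.4] [ 0.39980199 -0.29553905 -1.51327435]
w [ 0.0696 -0.1802 -0.0564] deg 36.23 d [ 0.4014  1.2596 -0.1678] mm [ 80.3 251.9 -33.6]
[ 5.36292045e-01 -5.01584274e-04  1.85289729e-01]
```

Emit:
{"fn": "arm_command", "kwargs": {"steps": [[0.0696,-0.1802,-0.0564,0.1,0.9,0.05,1],[0.0696,-0.1802,-0.0564,0.1,0.9,0.05,1],[0.0696,-0.1802,-0.0564,0.1,0.9,0.05,1],[0.0696,-0.1802,-0.0564,0.1,0.9,0.05,1],[0.0696,-0.1802,-0.0564,0.1,0.9,0.05,1],[0.0696,-0.1802,-0.0564,0.1,0.9,0.05,1],[0.0696,-0.1802,-0.0564,0.1,0.9,0.05,1]]}}

```text
clock: 15.13
tool_pos: [0.4716, -0.0747, 0.2192]
eef_rot: [-179.4, -34.3, 15.5]
ft_force: [0.4, -0.9, -2.5]
finger_gap: 0.018
```

Emit:
{"fn": "arm_command", "kwargs": {"steps": [[0,0,0,0.15,0.18,-0.1,1],[0,0,0,0.3,0.36,-0.2,1],[0,0,0,0.3,0.36,-0.2,1],[0,0,0,0.3,0.36,-0.2,1],[0,0,0,0.3,0.36,-0.2,1]]}}

```text
clock: 15.55
tool_pos: [0.5356, -0.0036, 0.1826]
eef_rot: [-179.6, -34.5, 15.7]
ft_force: [-0.7, -0.1, -3.0]
finger_gap: 0.018
```

```bash
cat > r.py <<'E'
from m import *
from g import *
def rep(x,z,y=0):
    s=get_state();print(s["clock"],"qv",s["qvel"].round(1),"F",s["ft_force"].round(1),"err mm",(1e3*FS.T@(s["tool_pos"]-red(x,z,y))).round(1));delta(red(x,z,y),tool(FS,-1))
    return s
E
python3 - <<'E'
from r import *
rep(.028,.07)
E
```

```text
15.55 qv [-2.1 -2.  -0.2  0.4 -0.2 -0.3] F [-0.7 -0.1 -3. ] err mm [-2.8 -2.8 38.7]
w [-0.0009 -0.0034 -0.0007] deg 0.64 d [ 0.114   0.0467 -0.1506] mm [ 22.8   9.3 -30.1]
```

Emit:
{"fn": "arm_command", "kwargs": {"steps": [[-0.001,-0.003,-0.001,0.06,0.047,-0.08,1],[-0.001,-0.003,-0.001,0.114,0.047,-0.15,1],[-0.001,-0.003,-0.001,0.114,0.047,-0.15,1],[-0.001,-0.003,-0.001,0.114,0.047,-0.15,1],[-0.001,-0.003,-0.001,0.114,0.047,-0.15,1]]}}

```text
clock: 15.97
tool_pos: [0.5579, 0.0046, 0.1545]
eef_rot: [179.9, -35.2, 15.6]
ft_force: [0.2, 0.4, -2.4]
finger_gap: 0.0178
```

```bash
python3 - <<'E'
from r import *
s=rep(.028,.035)
im,f=cam("wrist");cv2.imwrite("pics/w5.png",im)
R=Ro.from_euler('xyz',s["eef_rot"],degrees=True).as_matrix(); pz=-R[:,2];py=-R[:,1];px=np.cross(py,pz)
P=lambda x,y,z: s["tool_pos"]+px*(x+.0009)+py*y+pz*(z-.0131)
print("hole front",proj(f,P(.048,0,.006)),"slot end",proj(f,P(.076,0,.006)),"head",proj(f,FOOT+.014*FS[:,2]))
E
```

```text
15.9667 qv [ 0.1 -1.1 -0.1  0.3 -0.3  0. ] F [ 0.2  0.4 -2.4] err mm [ 0.5 -0.9 37.1]
w [0.     0.001  0.0014] deg 0.31 d [ 0.0989  0.0328 -0.1533] mm [ 19.8   6.6 -30.7]
hole front [316.58621115 197.06780571] slot end [316.65022453 140.51578289] head [314.16015388 180.38705484]
```

View pics/w5.png

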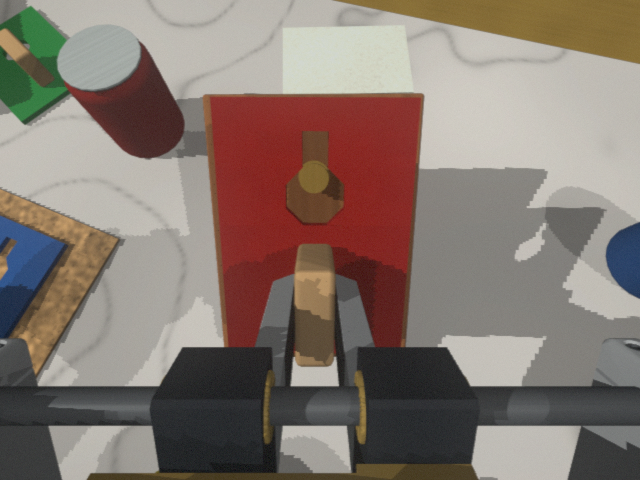

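The wrist view shows the red hole (314.5,195) lined up sideways with the brass head (314,177), and the row offset is as parallax predicts. Approaching to just in front of the head.

Emit:
{"fn": "arm_command", "kwargs": {"steps": [[0,0.001,0.001,0.05,0.014,-0.07,1],[0,0.001,0.001,0.1,0.028,-0.14,1],[0,0.001,0.001,0.135,0.04,-0.206,1],[0,0.001,0.001,0.135,0.04,-0.206,1],[0,0.001,0.001,0.135,0.04,-0.206,1]]}}

```text
clock: 16.43
tool_pos: [0.5839, 0.0136, 0.1121]
eef_rot: [-179.9, -34.9, 15.7]
ft_force: [-0.2, -0.4, -2.4]
finger_gap: 0.0178
```

```bash
python3 - <<'E'
from r import *
s=rep(.028,.000)
im,f=cam("wrist");cv2.imwrite("pics/w6.png",cv2.resize(im[80:280,200:430],(690,600)))
R=Ro.from_euler('xyz',s["eef_rot"],degrees=True).as_matrix(); pz=-R[:,2];py=-R[:,1];px=np.cross(py,pz)
P=lambda x,y,z: s["tool_pos"]+px*(x+.0009)+py*y+pz*(z-.0131)
for n,X in (("hole",P(.048,0,.006)),("slot",P(.076,0,.006)),("head",FOOT+.014*FS[:,2])): print(n,proj(f,X).round(1),((proj(f,X)-[200,80])*3).round(0))
E
```

```text
16.4333 qv [-0.1 -1.3 -1.1  0.3 -0.4 -0. ] F [-0.2 -0.4 -2.4] err mm [-1.3  0.6 21.5]
w [-0.0003 -0.0006  0.0001] deg 0.12 d [ 0.0653  0.0152 -0.0845] mm [ 13.1   3.  -16.9]
hole [316.7 197.1] [350. 351.]
slot [316.7 140.5] [350. 182.]
head [317.6 190.1] [353. 330.]
```

View pics/w6.png

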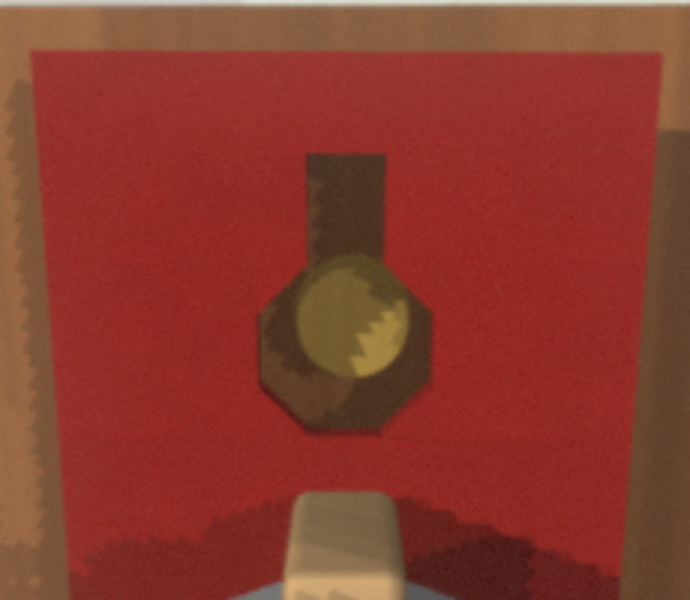

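The crop shows the head (352,315) inside the octagon (346,345). It needs about 2.8 mm up the slope and 0.9 mm towards plaque -y, both within the 5 mm clearance. Correcting that and going in over the head.

Emit:
{"fn": "arm_command", "kwargs": {"steps": [[0,0,0,0.012,-0.001,0.008,1],[0,0,0,0.03,0.003,-0.018,1],[0,0,0,0.046,0.008,-0.042,1],[0,0,0,0.062,0.0125,-0.0655,1],[0,0,0,0.062,0.0125,-0.0655,1]]}}

```text
clock: 16.9
tool_pos: [0.596, 0.0168, 0.097]
eef_rot: [-179.8, -34.8, 15.7]
ft_force: [-1.1, 1.0, -3.3]
finger_gap: 0.0178
```

```bash
python3 - <<'E'
from r import *
s=rep(.0295,.000,-.0003)
E
```

```text
16.9 qv [-0.1 -0.5  0.1 -0.1  1.1  0.1] F [-1.1  1.  -3.3] err mm [-1.2  0.7  2. ]
w [-0.0004 -0.0013 -0.0001] deg 0.24 d [ 0.0111 -0.0003 -0.0048] mm [ 2.2 -0.1 -1. ]
```

The keyhole has passed the head, leaving about a 2 mm gap to the face. Sliding down the slope.

Emit:
{"fn": "arm_command", "kwargs": {"steps": [[0,-0.001,0,-0.003,-0.0055,-0.01,1],[0,-0.001,0,-0.03,-0.012,-0.029,1],[0,-0.001,0,-0.055,-0.019,-0.047,1],[0,-0.001,0,-0.08,-0.026,-0.065,1],[0,-0.001,0,-0.099,-0.0315,-0.0785,1],[0,-0.001,0,-0.099,-0.0315,-0.0785,1],[0,-0.001,0,-0.099,-0.0315,-0.0785,1]]}}

```text
clock: 17.48
tool_pos: [0.5763, 0.01, 0.0828]
eef_rot: [-180.0, -35.1, 15.7]
ft_force: [0.3, -0.9, -2.9]
finger_gap: 0.018
```

```bash
python3 - <<'E'
from r import *
s=rep(0,0,-.0003);print("F plaque",(FS.T@s["ft_force"]).round(1))
E
```

```text
17.4833 qv [ 0.3  0.2 -1.3  0.1 -0.3  0.1] F [ 0.3 -0.9 -2.9] err mm [ 3.1 -0.5  2.3]
w [-0.0003  0.0005  0.0002] deg 0.11 d [-0.0065  0.0008 -0.0184] mm [-1.3  0.2 -3.7]
F plaque [-1.6 -0.9 -2.4]
```

Emit:
{"fn": "arm_command", "kwargs": {"steps": [[0,0,0,0.003,0.001,-0.006,1],[0,0,0,-0.002,-0.001,-0.011,1],[0,0,0,-0.0065,-0.002,-0.016,1],[0,0,0,-0.0065,-0.002,-0.016,1]]}}

```text
clock: 17.82
tool_pos: [0.5761, 0.0097, 0.0808]
eef_rot: [180.0, -35.2, 15.8]
ft_force: [-1.3, -0.5, -0.1]
finger_gap: 0.0177
```

```bash
python3 - <<'E'
from r import *
s=rep(0,0,-.0003);print("F plaque",(FS.T@s["ft_force"]).round(1))
im,f=cam("wrist");cv2.imwrite("pics/w7.png",cv2.resize(im[80:280,200:430],(690,600)))
E
```

```text
17.8167 qv [ 0.1  0.   0.  -0.5  0.3  0.1] F [-1.3 -0.5 -0.1] err mm [ 1.8 -0.7  0.8]
w [-0.0003  0.0012  0.0001] deg 0.21 d [-0.0057  0.0023 -0.0084] mm [-1.1  0.5 -1.7]
F plaque [-1.2 -0.1  0.7]
```

View pics/w7.png

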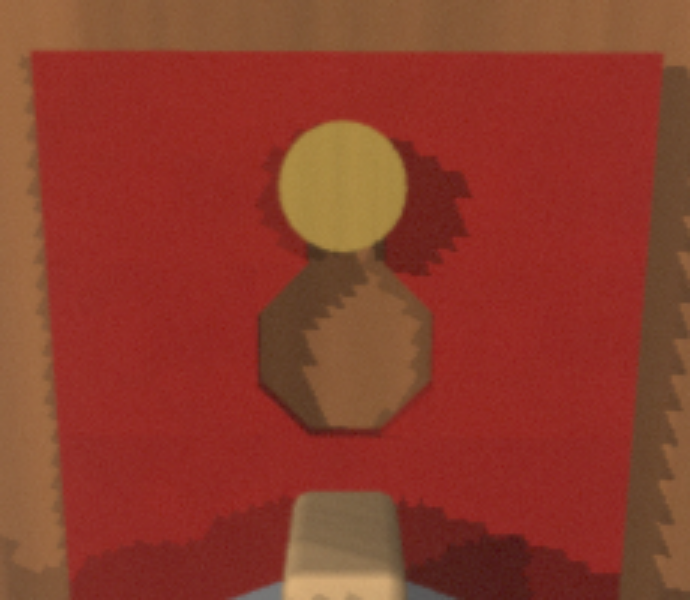

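The head is over the slot (343,187), but still looks short of home by 2–4 mm. Pulling on down the slope until there is contact.

Emit:
{"fn": "arm_command", "kwargs": {"steps": [[0,0,0,-0.004,-0.001,-0.003,1],[0,0,0,-0.008,-0.002,-0.006,1],[0,0,0,-0.008,-0.002,-0.006,1]]}}

```text
clock: 18.12
tool_pos: [0.5751, 0.0093, 0.0801]
eef_rot: [180.0, -35.3, 15.8]
ft_force: [4.0, 1.1, -0.2]
finger_gap: 0.0176
```

```bash
cat > t.py <<'E'
from r import *
s=rep(0,0,-.0003);print("F plaque",(FS.T@s["ft_force"]).round(1))
im,f=cam("wrist");R=Ro.from_euler('xyz',s["eef_rot"],degrees=True).as_matrix(); pz=-R[:,2];py=-R[:,1];px=np.cross(py,pz)
P=lambda x,y,z: s["tool_pos"]+px*(x+.0009)+py*y+pz*(z-.0131)
for n,X in (("hole",P(.048,0,.006)),("head home",P(.076,0,.014)),("head home-3",P(.073,0,.014))): print(n,((proj(f,X)-[200,80])*3).round(0))
comps(im[80:280,200:430].repeat(3,0).repeat(3,1),(240,80,460,300),(22,110,120),(35,255,255),2000)
E
python3 t.py
```

```text
18.1167 qv [ 0.1  0.1 -0.2 -0.3  0.2  0.2] F [ 4.   1.1 -0.2] err mm [ 0.4 -0.8  0.9]
w [-0.0003  0.0016  0.0002] deg 0.3 d [-0.0003  0.0041 -0.0048] mm [-0.1  0.8 -1. ]
F plaque [ 3.3 -0.1 -2.6]
hole [350. 351.]
head home [350. 184.]
head home-3 [350. 203.]
```

Emit:
{"fn": "arm_command", "kwargs": {"steps": [[0,0,0,-0.002,-0.001,-0.005,1],[0,0,0,-0.003,-0.001,-0.013,1],[0,0,0,-0.003,-0.001,-0.013,1]]}}

```text
clock: 18.42
tool_pos: [0.5752, 0.0093, 0.0799]
eef_rot: [179.9, -35.4, 15.8]
ft_force: [-3.4, 1.8, 11.5]
finger_gap: 0.0177
```

```bash
sed -i 's/(22,110,120)/(22,80,90)/' t.py; python3 t.py
```

```text
18.4167 qv [-0.  -0.  -0.   0.   0.   0.1] F [-3.4  1.8 11.5] err mm [ 0.4 -0.9  0.7]
w [-0.0004  0.0024 -0.    ] deg 0.44 d [-0.0011  0.0042 -0.004 ] mm [-0.2  0.8 -0.8]
F plaque [ 4.3  2.7 11. ]
hole [350. 351.]
head home [350. 184.]
head home-3 [350. 204.]
```

Seated: about 11 N against the face, and resisting at the slot end. Releasing slowly and backing straight out.

Emit:
{"fn": "arm_command", "kwargs": {"steps": [[0,0,0,0,0,0,0.6],[0,0,0,0,0,0,0.4],[0,0,0,0,0,0,0.2],[0,0,0,0,0,0,0.2],[0,0,0,0,0,0,0.2],[0,0,0,0,0,0,0.2]]}}

```text
clock: 18.97
tool_pos: [0.5728, 0.0092, 0.0753]
eef_rot: [-180.0, -35.0, 15.8]
ft_force: [0.1, 0.1, -0.3]
finger_gap: 0.038
```

Emit:
{"fn": "arm_command", "kwargs": {"steps": [[0,0,0,-0.014,-0.004,0.02,0.2],[0,0,0,-0.055,-0.016,0.082,0.2],[0,0,0,-0.11,-0.031,0.164,0.2],[0,0,0,-0.22,-0.062,0.328,0.2],[0,0,0,-0.33,-0.094,0.49,0.2],[0,0,0,-0.33,-0.094,0.49,0.2],[0,0,0,-0.33,-0.094,0.49,0.2]]}}

```text
clock: 19.55
tool_pos: [0.508, -0.0107, 0.1779]
eef_rot: [179.7, -35.4, 15.9]
ft_force: [-0.0, 0.3, -1.0]
finger_gap: 0.0378
```

```bash
python3 - <<'E'
from r import *
s=get_state();print(s["clock"],s["tool_pos"],s["qvel"].round(1))
im,f=cam("wrist");S,fs=cam("side")
a=cv2.resize(im[20:320,150:480],(440,400));b=cv2.resize(S[185:305,280:400],(400,400))[:, :360]
cv2.imwrite("pics/e1.png",np.hstack([a,b]))
c,q=blob(S,RED,(285,195,400,300),150)
print("red side",q.tolist(),"blue was [376,242],[323,283],[308,253],[357,213]")
g=FOOT+FS@[-.076,0,.006]
n=FS[:,2]
def onpl(f,u,v):
    o,d=ray(f,u,v);return FS.T@(o+d*((g-o)@n)/(d@n)-g)
c,q=blob(im,RED,(150,60,480,340),150)
print("wrist plate corners in plaque frame mm",[(1e3*onpl(f,*p)).round(1).tolist() for p in q],"expect x 96/-44 shift -> x +94/-46,y +-50")
E
```

```text
19.55 [ 0.50795029 -0.01068489  0.17793105] [ 0.9  3.5  3.1 -0.3 -0.3 -0. ]
red side [[376, 243], [323, 284], [308, 253], [357, 214]] blue was [376,242],[323,283],[308,253],[357,213]
wrist plate corners in plaque frame mm [[94.8, -50.9, 0.0], [-44.7, -50.4, 0.0], [-44.7, 50.1, 0.0], [95.4, 49.6, 0.0]] expect x 96/-44 shift -> x +94/-46,y +-50
```

I've used up the picture allowance, so I'm checking numerically: keyhole edge against the head in the wrist view (home means 28 mm), and the bystanders against the first pictures.

```bash
python3 - <<'E'
from r import *
im,f=cam("wrist");n=FS[:,2];org=FOOT
def pl(p,z):
    o,d=ray(f,*p);g=org+n*z;return 1e3*FS.T@(o+d*((g-o)@n)/(d@n)-org)
h=cv2.cvtColor(im,cv2.COLOR_BGR2HSV)
c,q=blob(im,RED,(150,60,480,340),150)
k=np.zeros(im.shape[:2],np.uint8);cv2.fillPoly(k,[cv2.erode(k,None) is not None and q.astype(np.int32)],255);k=cv2.erode(k,np.ones((7,7)))
red=cv2.inRange(h,(0,120,30),(6,255,255))|cv2.inRange(h,(174,120,30),(180,255,255))
non=k&~red
nn,l,st,ce=cv2.connectedComponentsWithStats(non)
for i in range(1,nn):
    if st[i,4]>60:
        x,y,w,hh,a=st[i];print("nonred",st[i],"top",pl((x+w/2,y),.006).round(1),"bot",pl((x+w/2,y+hh),.006).round(1))
m=cv2.inRange(h,(21,70,60),(38,255,255))&k
nn,l,st,ce=cv2.connectedComponentsWithStats(m)
for i in range(1,nn):
    if st[i,4]>60:
        x,y,w,hh,a=st[i];print("brass",st[i],"c",pl((x+w/2,y+hh/2),.014).round(1),"ratio",w/hh)
# bystanders: diff against first pictures
for nm in("side","top"):
    A=cv2.imread(f"pics/{nm}0.png");B,_=cam(nm)
    R={"side":{"pitcher":(225,268,265,322),"cup":(222,233,257,272),"tinblue":(383,338,430,405),"tinred":(360,175,392,200)},"top":{"pitcher":(345,282,382,315),"cup":(288,288,330,322),"tinblue":(425,162,467,204),"tinred":(225,157,262,198)}}[nm]
    for kk,(x0,y0,x1,y1) in R.items():
        a=cv2.cvtColor(A[y0:y1,x0:x1],cv2.COLOR_BGR2GRAY).astype(np.float32);b=cv2.cvtColor(B[y0:y1,x0:x1],cv2.COLOR_BGR2GRAY).astype(np.float32)
        print(nm,kk,"shift px",np.round(cv2.phaseCorrelate(a,b,cv2.createHanningWindow(a.shape[::-1],cv2.CV_32F)),2) if 0 else np.round(cv2.phaseCorrelate(a,b)[0],2))
E
```

```text
nonred [ 297  114   37   69 1773] top [11.5 -0.4  6. ] bot [-42.6  -0.4   6. ]
nonred [ 302  195   26   71 1714] top [-52.7  -0.    6. ] bot [-116.    0.    6.]
side pitcher shift px [-0.26  0.37]
side cup shift px [-0.08 -0.09]
side tinblue shift px [-0.01  0.01]
side tinred shift px [0.02 0.51]
top pitcher shift px [ 0.3  -2.61]
top cup shift px [0.76 1.48]
top tinblue shift px [0.56 0.54]
top tinred shift px [-0.05  0.5 ]
```

```bash
python3 - <<'E'
from r import *
im,f=cam("wrist");n=FS[:,2]
for p in((315.5,114),(315.5,183)):
  for z in(.006,.014):
    o,d=ray(f,*p);g=FOOT+n*z;print(p,z,(1e3*FS.T@(o+d*((g-o)@n)/(d@n)-FOOT)).round(1))
h=cv2.cvtColor(im,cv2.COLOR_BGR2HSV);print([h[v,315].tolist() for v in range(108,190,4)])
E
```

```text
(315.5, 114) 0.006 [10.1  0.3  6. ]
(315.5, 114) 0.014 [ 9.9  0.3 14. ]
(315.5, 183) 0.006 [-43.7   0.4   6. ]
(315.5, 183) 0.014 [-42.5   0.4  14. ]
[[2, 201, 119], [11, 170, 126], [20, 154, 136], [20, 156, 134], [20, 152, 136], [20, 155, 132], [20, 151, 133], [20, 148, 133], [16, 138, 83], [11, 139, 79], [13, 147, 78], [13, 157, 94], [13, 143, 112], [13, 150, 109], [12, 152, 109], [13, 148, 110], [12, 148, 112], [13, 147, 111], [10, 146, 103], [2, 192, 118], [1, 190, 118]]
```

Emit:
{"fn": "arm_command", "kwargs": {"steps": [[0,0,0,-0.1,-0.2,0.2,0.2],[0,0,0,-0.2,-0.4,0.3,0.2],[0,0,0,-0.3,-0.6,0.4,0.2],[0,0,0,-0.4,-0.8,0.4,0.2],[0,0,0,-0.4,-1,0.4,0.2],[0,0,0,-0.4,-1,0.4,0.2],[0,0,0,-0.4,-1,0.4,0.2]]}}

```text
clock: 20.43
tool_pos: [0.4263, -0.2151, 0.2529]
eef_rot: [-179.9, -35.0, 15.3]
ft_force: [0.9, -0.8, 0.3]
finger_gap: 0.038
```

```bash
python3 - <<'E'
from r import *
A=cv2.imread("pics/top0.png");B,f=cam("top");A0=cv2.imread("pics/side0.png");S,fs=cam("side")
h=lambda I:cv2.cvtColor(I,cv2.COLOR_BGR2HSV)
for I,nm in((A,"before"),(B,"after")):
    c,_=blob(I,[(22,35)],(285,285,335,325),120);x=cv2.boundingRect(c);print(nm,"cup top",x)
    x0,y0,x1,y1=335,280,385,318;g=cv2.cvtColor(I,cv2.COLOR_BGR2GRAY)[y0:y1,x0:x1];print(" pitcher std",g.mean().round(1),g.std().round(1))
for I,nm in((A0,"before"),(S,"after")):
    print(nm,"cup side",cv2.boundingRect(blob(I,[(22,35)],(215,225,262,278),120)[0]))
a=cv2.cvtColor(A0,cv2.COLOR_BGR2GRAY);b=cv2.cvtColor(S,cv2.COLOR_BGR2GRAY)
r=cv2.matchTemplate(b[255:335,210:280],a[266:324,224:266],cv2.TM_CCOEFF_NORMED);print("pitcher side match",r.max(),cv2.minMaxLoc(r)[3],"expect (14,11)")
print("blue on mat",np.mean([onz(fs,*p,.010) for p in blob(S,BLUE,(240,150,340,230))[1]],0).round(4))
print("red side",blob(S,RED,(285,195,400,300),150)[1].tolist())
print("red top",blob(B,RED,(290,165,365,255),150)[1].tolist(),"blue was 352,235;315,245;302,195;342,184")
s=get_state();print(s["clock"],s["tool_pos"],s["ft_force"])
E
```

```text
before cup top (291, 292, 43, 29)
 pitcher std 80.0 28.1
after cup top (291, 292, 43, 29)
 pitcher std 97.3 32.0
before cup side (223, 234, 34, 39)
after cup side (231, 234, 26, 34)
pitcher side match 0.90178907 (14, 11) expect (14,11)
blue on mat [0.5025 0.3043 0.01  ]
red side [[376, 243], [323, 284], [308, 253], [357, 214]]
red top [[353, 236], [314, 246], [301, 195], [342, 184]] blue was 352,235;315,245;302,195;342,184
20.5333 [ 0.4269909  -0.21044683  0.25264243] [-0.65054539  0.31121782  0.65463629]
```

```bash
python3 -c "
from workcell import close_job
print(close_job())"
```

```text
the job is handed in; nothing more can be done
None
```

I swapped the plaques and handed the job in at about 20.5 s of the 61 s allowed. The blue plaque is on the cork mat and the red plaque hangs on the screw. The hand-in reports no verdict.

**Blue plaque:** it was unhooked, lowered onto the mat until the wrist felt about 7 N, and released. It lies flat with its grip up. Its middle is about 2–5 mm from the mat's middle as seen in the side view; the figure depends on the plane height used.

**Red plaque:** the keyhole went over the head without resistance. I then pulled it down until it met the slot end and pressed it onto the face with about 11 N.
- After release, the head centre and the slot end agree within about 1 mm.
- The plate covers the same pixels as the blue one did when home, within 1 px in both fixed views.

**Bystanders:** the pitcher and cup show no movement, and the two tins shifted by 0.5 px at most.

**Checks that failed or disagreed:**
- My 13th picture, of the final state, was refused because the viewer's limit was reached, so the last checks are numbers only.
- Top-view image matching gave 1.5–2.6 px for the cup and pitcher while the arm and its shadow were near. With the arm away, the cup's top-view outline was identical to the start and the pitcher matched its starting place in the side view (score 0.90).
- The cup's colour mask in the side view came out smaller at the end, probably because of shadow.

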